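# Inspect an enamelled boss under the loupe

## Task

Switch the inspection lamp on first, turning its knob clockwise until it clicks over to the green dot; then pick up the loupe by its handle and hold it level and still, centred over the enamelled boss in the vise, with the lens at the height of the red pointer on the rule stand. Finish while holding the loupe there, carried by the gripper alone. Do not touch the boss, and leave the pointer and everything else on the bench where it is.

Things in the scene. Friction and masses are not known exactly. Their poses are not given: they have to be found in the camera images.
- loupe: Hand loupe, 0.10 to 0.16 kg, lying flat on the table: round brass bezel with a glass lens, 68 mm across, 12 thick, and a flat-sided wooden handle 16 wide, 20 tall from the underside up, along the loupe's own -x from 44 to 142 mm from the lens centre. Origin under the lens centre, on the underside; z is the lens axis, up. Its centre of mass is on the line of the handle, 35 mm from the lens centre.
- loupe_lens (a point): Centre of the loupe's lens, mid-thickness: 6 mm above the underside.
- loupe_handle (a point): Good place to pinch the handle: 82 mm from the lens centre along the loupe's -x, 10 mm above the underside.
- vise: Small steel swivel vise, fixed to the table: round foot 92 mm across, cork-padded jaws up to 58 mm high, reaching 42 mm sideways. Origin under its centre. It holds the enamelled boss.
- ornament: The enamelled boss under treatment, gripped in the vise: gilt disc 41 mm across with blue and white petals and a red heart, lying level at 58 to 70 mm above the table. It shares the vise's origin and axes (origin at table height under the boss). Fragile: not to be touched.
- ornament_top (a point): Top of the boss's red heart, on the vise's upright axis, 70 mm above the table.
- gauge: Rule stand, fixed, beyond the vise: dark steel base 70 x 60 x 22 mm, upright rule 22 mm wide reaching 182 mm high, and a red sliding cursor whose thin level pointer blade runs along the stand's -x, towards the boss. Origin at table height under the rule. The rule stands about 115 mm from the boss, the blade's tip about 65 mm from its centre.
- focus_mark (a point): Tip of the red pointer blade (4 mm thick), at its mid-thickness: its height is the loupe's focal height, for the middle of the lens. It differs between starts, from 100 to 135 mm above the table.
- lamp: Gooseneck inspection lamp, fixed: grey base 155 x 100 x 45 mm, from -62 to +93 mm along its x; rotary switch on top at x = -35. Origin at table height. A gooseneck rises at x = 75 and carries the lamp head, up to 240 mm high, at x = 110 to 190, y = 10 to 140 mm.
- switch_grip (a point): On the switch's upright axis, 71 mm above the table. The switch is a black bar knob: bar 40 mm long, 12 mm thick, from 51 to 79 mm above the table, on a disc 44 mm across that stands on the 45 mm high base. The point's x axis runs along the bar and turns with it; at off the bar runs along the lamp's x.
- switch (a joint): Angle of the lamp switch in rad, growing clockwise seen from above: 0 off, 1.05 on (green dot). It has stops at both ends. A spring detent pushes it back to off until about 0.52, and on to 1.05 once past that; it takes about 0.11 N m at most.
- table: The paper-covered work table, top at height 0; origin at its centre.
- chip_tray: Bystander, loose: white divided tray 110 x 160 x 24 with enamel chips (sizes in mm). Origin under its middle. To be left alone.
- solvent_jar: Bystander, loose: amber jar with black cap, 56 across, 85 tall (sizes in mm). Origin under its middle. To be left alone.
- bowl: Bystander, loose: small white ceramic bowl, 90 across, 45 tall (sizes in mm). Origin under its middle. To be left alone.
- baluster: Bystander, loose: turned dark-wood baluster standing upright, 44 across, 120 tall (sizes in mm). Origin under its middle. To be left alone.
- glue: Bystander, loose: green glue bottle, 34 across, 100 tall (sizes in mm). Origin under its middle. To be left alone.
- brush: Bystander, loose: brush 170 long, lying flat (sizes in mm). Origin under its middle. To be left alone.
- tweezers: Bystander, loose: steel tweezers 120 long, lying flat, 6 high (sizes in mm). Origin under its middle. To be left alone.
- spare_boss: Bystander, loose: spare enamelled boss (green and white petals, blue heart), 41 across, 12 high, lying on the table (sizes in mm). Origin under its middle. To be left alone.

How it is judged:
By the outcome, as a careful person would: the job done as asked, in the order asked, and still so for the second after the job is handed in, while the arm keeps its last pose, push and grip.
It also fails if it takes over 67 s, if anything falls off the work surface, if the arm or the gripper's body presses on something with over 40 N, if the wrist force passes 120 N, or if a joint passes its speed limit or range.

## Robot

A 7-joint arm with a two-finger parallel gripper is mounted at the origin on the work surface. World frame = base frame: x ahead of the robot, y to its left, z up, the work surface at z = 0. Lengths are in mm, angles in rad, forces in N, time in s.
With the tool pointing down it reaches from about 400 to 850 mm from the base axis. Payload 10.4 kg.
Tool frame: the origin (TCP) lies midway between the tips of the shut fingers; the grasp point (between the pads) lies 19 mm behind it (manip.pinch_z is the distance from the TCP to the grasp point, in mm); z points along the fingers, y is the line along which they close (so a half turn about z gives the same grasp; the last joint's range is limited). The gripper opens to 85 mm and grips with 20 to 120 N. Pads are 22 mm wide; open, the fingers measure 114 mm over their backs; the gripper's body (76 mm by 85 mm) begins 54 mm behind the grasp point. The pads swing forward as they close: fully open they stand 13 mm farther back than shut.
Start: joints at [-1.301, 0.332, -0.065, 1.46, 0.022, 1.35, -0.088], TCP at [180.383, 598.426, 231.338] pointing down, gripper open.
Joint ranges: [-2.6, 2.6], [-0.5, 2.12], [-1.47, 1.34], [0.16, 2.42], [-1.27, 4.41], [0.06, 2.06], [-2.6, 2.6]. Speed limits (rad/s): [2.22, 2.22, 2.79, 2.79, 3.14, 3.14, 3.14].

## Interface

Orientations are given as a unit quaternion [x, y, z, w].
In Python, from cell import manip gives the robot as it stands.
- The arm moves only by the tool step_hand, called after "Request:" as name(argument=value, ...) on one line, values as JSON. Schema: {"type":"object","properties":{"rows":{"type":"array","items":{"type":"array","items":{"type":"number"},"minItems":4,"maxItems":4},"minItems":1,"maxItems":12},"jaw":{"type":"number"},"grip_force":{"type":"number"},"only":{"type":"string"},"quiet":{"type":"boolean"},"lines":{"type":"string"}},"required":["rows"],"additionalProperties":false}. rows is a list of rows, 1 to 12 of them, each of 4 numbers: dx, dy, dz in mm, then a turn about the tool's z in rad; each row shifts and turns the commanded pose from where the row before left it, along the tool's axes as they then stand; what a row does not reach is not made up. A row lasts 1/10 s, in which the tool goes at most 50 mm and 0.15 rad, less where a joint would pass 70% of its speed; a pose out of reach is approached as far as the arm can. jaw is the opening from 0.0 (shut) to 1.0 (fully open), set as the call begins (left out keeps the last). The fingers move at their own pace and stop on an object; grip_force is the grip in N (left out, the last holds). Time passes only in rows, so rows that do not move let the fingers close. The tool returns the time, the measured TCP pose, the force, the opening and the grip force at its end. only (a regular expression) keeps the lines of the reply that match it, lines (a string "A,B") keeps lines A to B, and quiet returns only ok. Input that does not fit is refused with a message, and nothing moves.
- manip.observe(): the state, without advancing time (a new reading comes with each control period).
- manip.get_image(name): name is "scene" or "top"; returns the picture (480x640x3 uint8, red, green, blue); there is no depth.
- manip.camera_params(name): a dict with "intrinsics" (3x3 intrinsics, pixels), "k1" (the pictures are not rectified: a ray, as slopes to the right and down, at radius r is drawn at 1 + k1 r^2 times it, then the intrinsics apply), "rvec" (rotation vector, rad) and "tvec" (3), from world to camera coordinates, as OpenCV has them. Camera axes: x right, y down, z forward; pixel columns grow to the right and rows downward; lengths in mm; the calibration is good to about 2 mm. A picture is of the moment at which its call begins. camera_params takes no time and is no camera call.
- manip.job_done(): hands the job in; it is judged then, once.
The state is a dict: "time": time; "joint_pos": joint angles; "dq": joint speeds; "effort": joint torques, N m; "eef_pos": TCP position; "eef_rot": TCP orientation; "force": force on the tool from outside, world axes, zero at the start; "wrist_torque": the same for the moment, N m; "grip_width": opening from 0.0 (shut) to 1.0 (fully open); "finger_force": force on a finger pad.
Only numpy, scipy, OpenCV 4.12 (cv2) and the standard library are available. Lean on these libraries where they do the work, as an engineer would, in place of code of your own. Each camera call takes 0.05 s, during which the arm holds its last target. There are 200 camera calls.

## Working session

There is one attempt and no reset: what is moved stays moved. The work goes in short steps, Python scripts to look and compute and a tool call to move; the robot and the scene stay as the last step left them, time stands still between calls to the robot, and variables do not carry over. Pictures are saved under pics/ and viewed, at most 11 in all, crops included, and the job is handed in when it is done.

```bash
ls; mkdir -p pics; python3 - <<'E'
from cell import manip
import cv2
for n in("scene","top"):
    cv2.imwrite(f"pics/{n}0.png",manip.get_image(n)[:,:,::-1]); p=manip.camera_params(n); print(n,p)
s=manip.observe();print({k:s[k] for k in("time","eef_pos","eef_rot","grip_width")},manip.pinch_z)
E
```

```text
cell.py
pics
scene {'intrinsics': array([[449.12270847,   0.        , 317.37695312],
       [  0.        , 449.12270847, 242.42674677],
       [  0.        ,   0.        ,   1.        ]]), 'k1': -0.0015941672955552813, 'rvec': array([ 0.95083854,  2.39957371, -1.14970976]), 'tvec': array([ 369.82423646, -202.55339169, 1315.09728745])}
top {'intrinsics': array([[433.4462946 ,   0.        , 316.85943171],
       [  0.        , 433.4462946 , 242.49642409],
       [  0.        ,   0.        ,   1.        ]]), 'k1': -0.014081263370444387, 'rvec': array([ 2.13331668, -2.09334935,  0.2021775 ]), 'tvec': array([  58.81952047,  581.06921884, 1013.43252217])}
{'time': 0.1, 'eef_pos': array([180.31614133, 598.0767538 , 230.60144617]), 'eef_rot': array([ 1.45881234e-01,  9.89301904e-01, -6.35148187e-04, -6.45420029e-05]), 'grip_width': 1.0032691984182793} 18.700000000000003
```

View pics/scene0.png

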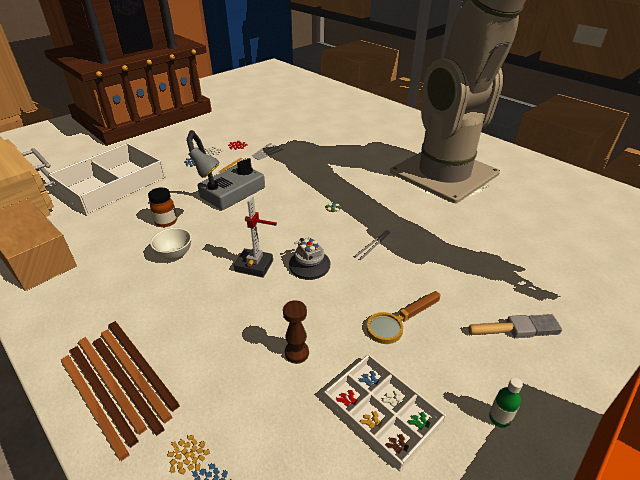

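View pics/top0.png

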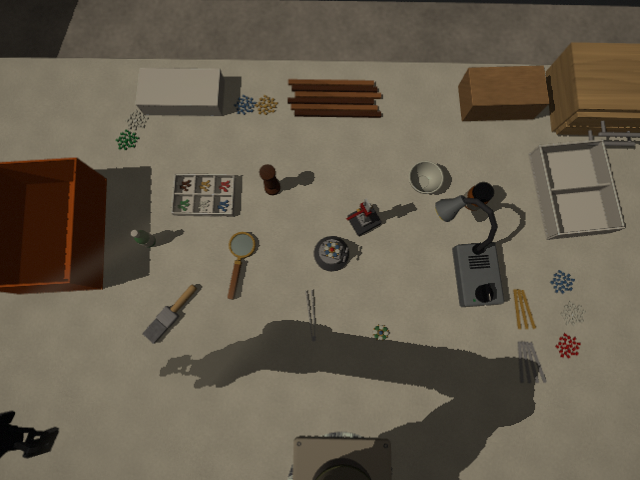

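The scene view shows the loupe at (385,325) with its handle to (435,297), the boss at (309,250), the pointer at (275,222) and the lamp at (232,185). In the top view the loupe is at (242,245), the vise at (332,252), the gauge at (364,217) and the knob at (485,292). Next I'll zoom in.

```bash
cat > h.py <<'E'
import numpy as np,cv2
from cell import manip
P={n:manip.camera_params(n) for n in("scene","top")}
def ray(n,uv):
    p=P[n];K=p["intrinsics"];d=(np.array(uv,float)-K[:2,2])/K[0,0]
    s=cv2.undistortPoints(np.array([[uv]],float),K,np.array([p["k1"],0,0,0,0.]))[0,0]
    R=cv2.Rodrigues(p["rvec"])[0];v=R.T@np.r_[s,1];return -R.T@p["tvec"],v/np.linalg.norm(v)
def plane(n,uv,z):
    o,v=ray(n,uv);return o+v*(z-o[2])/v[2]
def proj(n,X):
    p=P[n];return cv2.projectPoints(np.array([X],float),p["rvec"],p["tvec"],p["intrinsics"],np.array([p["k1"],0,0,0,0.]))[0][0,0]
def tri(a,b):
    (o1,v1),(o2,v2)=ray("scene",a),ray("top",b)
    t=np.linalg.lstsq(np.c_[v1,-v2],o2-o1,rcond=None)[0];p,q=o1+v1*t[0],o2+v2*t[1]
    return (p+q)/2,np.linalg.norm(p-q)
E
python3 - <<'E'
import cv2,numpy as np
S=cv2.imread("pics/scene0.png");T=cv2.imread("pics/top0.png")
def c(I,x,y,w,h):return cv2.resize(I[y:y+h,x:x+w],(400,300),interpolation=cv2.INTER_CUBIC)
cv2.imwrite("pics/z0.png",np.vstack([np.hstack([c(T,440,240,80,60+0),c(T,310,200,100,75)]),np.hstack([c(S,230,190,120,90),c(T,210,225,100,75)])]))
cv2.imwrite("pics/z1.png",np.vstack([np.hstack([c(T,450,265,60,45),c(S,190,145,80,60)]),np.hstack([c(S,285,230,60,45),c(S,355,285,100,75)])]))
E
```

```text
(no output)
```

View pics/z0.png

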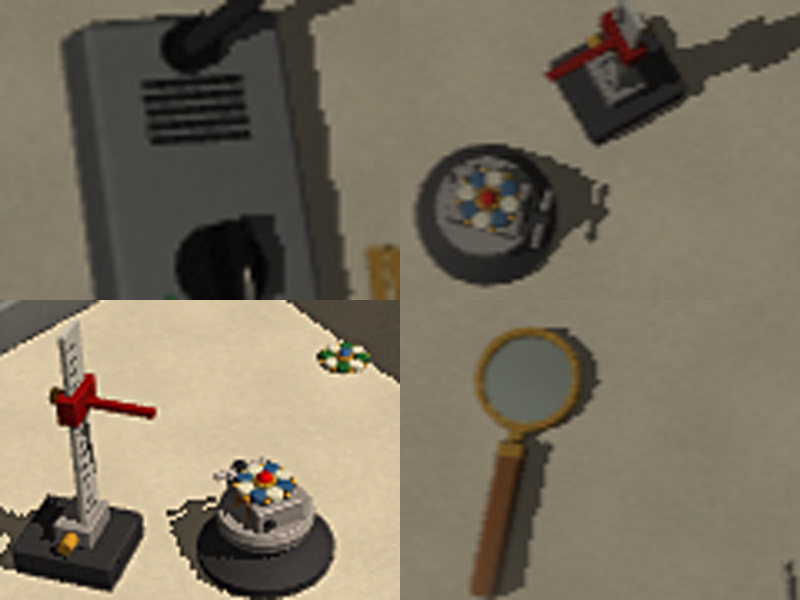

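View pics/z1.png

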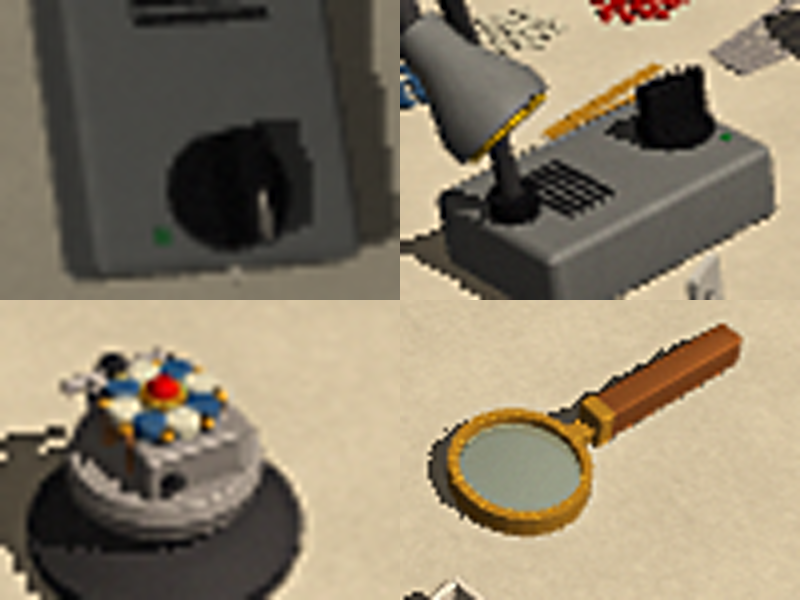

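The zooms show the pointer tip at top (347,219) and scene (276.5,223.6), and the red heart at top (331.8,249.8) and scene (309.5,243). The knob disc is at top (484.5,293), with the green dot at its lower left. The glass is a clean disc and the wooden handle is fully visible. Next I'll measure them.

```bash
python3 - <<'E'
from h import *
np.set_printoptions(precision=1,suppress=True)
I={n:cv2.imread(f"pics/{n}0.png") for n in("scene","top")}
def m(n,box,lo,hi):
    x,y,w,h=box;H=cv2.cvtColor(I[n][y:y+h,x:x+w],cv2.COLOR_BGR2HSV);M=cv2.inRange(H,np.array(lo),np.array(hi))
    c=max(cv2.findContours(M,cv2.RETR_EXTERNAL,cv2.CHAIN_APPROX_NONE)[0],key=cv2.contourArea)
    return (c[:,0]+[x,y]).astype(np.float32)
def cen(c):
    q=cv2.moments(c);return np.array([q["m10"]/q["m00"],q["m01"]/q["m00"]])
print("cam",ray("scene",(320,240))[0],ray("top",(320,240))[0])
for n,b in(("scene",(300,235,20,16)),("top",(325,243,14,14))):
    c=cen(m(n,b,(0,160,90),(8,255,255)));print("heart",n,c,plane(n,c,68))
    b=(244,205,40,30) if n=="scene" else (343,203,30,20)
    p=m(n,b,(0,150,60),(10,255,255)); print("pointer pts",n,p[np.argsort(p[:,0])][[0,1,2,-3,-2,-1]].tolist())
    b=(355,295,60,55) if n=="scene" else (222,228,42,35)
    g=m(n,b,(35,10,60),(100,110,255));print("glass",n,cv2.fitEllipse(g),plane(n,cv2.fitEllipse(g)[0],9))
    b=(400,285,50,35) if n=="scene" else (222,262,25,42)
    h=m(n,b,(3,100,40),(16,255,255));r=cv2.minAreaRect(h);print("handle",n,r,plane(n,r[0],15), cv2.boxPoints(r).tolist())
for z in(100,115,130):print("tip@",z,plane("scene",(276.5,223.6),z),plane("top",(347,219),z))
print("tip",tri((276.2,223.6),(347.3,219)))
print("heart",tri((309.5,243),(331.8,249.8)))
print("disc z51",plane("top",(484.5,293),51))
print("base corners z45",[plane("top",q,45)[:2] for q in((464.3,305.5),(503.3,303.7))],[plane("scene",q,45)[:2] for q in((221,197.4),(265,176),(198,183))])
print("neck",plane("top",(478,249.5),50),"dot",plane("top",(474.3,300.5),46),plane("scene",(255.5,172.2),46))
E
```

```text
cam [1055.4  588.3  668.8] [ 368.5   59.4 1108.5]
heart scene [309.1 242.9] [561.1  32.4  68. ]
pointer pts scene [[247.0, 220.0], [247.0, 219.0], [248.0, 218.0], [275.0, 224.0], [276.0, 224.0], [276.0, 223.0]]
glass scene ((384.048828125, 327.3093566894531), (17.30634880065918, 29.084495544433594), 102.08084106445312) [580.6 263.5   9. ]
handle scene ((422.0846252441406, 304.0231018066406), (11.53523063659668, 41.05549621582031), 60.2551155090332) [484.4 279.4  15. ] [[401.3999938964844, 309.20001220703125], [437.0461730957031, 288.830810546875], [442.7692565917969, 298.84619140625], [407.1230773925781, 319.21539306640625]]
heart top [331.1 248.9] [562.5  34.6  68. ]
pointer pts top [[347.0, 218.0], [347.0, 219.0], [348.0, 217.0], [369.0, 213.0], [369.0, 212.0], [370.0, 212.0]]
glass top ((241.49864196777344, 244.41064453125), (19.229036331176758, 20.200931549072266), 46.745513916015625) [581.1 265.3   9. ]
handle top ((233.57693481445312, 281.1153564453125), (6.275716304779053, 35.300907135009766), 11.309932708740234) [484.9 279.2  15. ] [[227.03848266601562, 297.8076477050781], [233.9615478515625, 263.1922912597656], [240.11538696289062, 264.4230651855469], [233.19232177734375, 299.0384216308594]]
tip@ 100 [593.8 -34.1 100. ] [630.2  -1.8 100. ]
tip@ 115 [606.  -17.7 115. ] [626.3  -0.9 115. ]
tip@ 130 [618.1  -1.3 130. ] [622.4   0.  130. ]
tip (array([621.1,   0.2, 132.5]), np.float64(1.902881056399101))
heart (array([560.4,  32.9,  67.7]), np.float64(3.749872177943719e-05))
disc z51 [ 463.5 -340.2   51. ]
base corners z45 [array([ 432.8, -291.6]), array([ 438.8, -386.8])] [array([ 580.8, -277.6]), array([ 434.6, -284.7]), array([ 586.1, -378.3])]
neck [ 571.1 -330.4   50. ] dot [ 445.3 -316.2   46. ] [ 441.9 -317.4   46. ]
```

```bash
cat >> h.py <<'E'
from scipy.spatial.transform import Rotation as Ro
def go(x,y,z,yaw):  # tool-axis shift if turned first by 'turn' to yaw(deg of tool x)
    s=manip.observe();R=Ro.from_quat(s["eef_rot"]).as_matrix();y0=np.arctan2(R[1,0],R[0,0])
    t=-(np.radians(yaw)-y0);t=(t+np.pi)%(2*np.pi)-np.pi
    d=np.array([x,y,z])-s["eef_pos"];a=np.radians(yaw);c,q=np.cos(a),np.sin(a)
    print("t %.2f yaw %.1f turn %.3f; now-axes %s; after-turn %s; tilt %.3f force %s w %.3f ff %s j %s"%(s["time"],np.degrees(y0),t,np.round(R.T@d,1),np.round([c*d[0]+q*d[1],q*d[0]-c*d[1],-d[2]],1),np.arccos(-R[2,2]),np.round(s["force"],1),s["grip_width"],np.round(s["finger_force"],1),np.round(s["joint_pos"],2)))
E
python3 - <<'E'
from h import *
np.set_printoptions(precision=1,suppress=True)
for a,b in(((456,246),(461.6,300)),((494,244),(504,298))):
    p,q=plane("top",a,45),plane("top",b,45);d=p-q;print(p,q,np.degrees(np.arctan2(d[1],d[0])))
print("mark",plane("top",(488.7,293.5),79),plane("top",(490.5,301),79))
# scene: bar top corners
print("bar top scene",plane("scene",(190+237*.2,145+88*.2),79),plane("scene",(190+303*.2,145+70*.2),79))
print("disc low edge scene",plane("scene",(190+280*.2,145+120*.2),51))
T=cv2.imread("pics/top0.png");V=cv2.cvtColor(T,cv2.COLOR_BGR2HSV)[:,:,2]
c=cv2.resize(T[276:312,464:512],(640,480),interpolation=cv2.INTER_CUBIC);c=np.clip(c.astype(float)*2.5,0,255);cv2.imwrite("pics/knob.png",c)
go(463.5,-338,231,183.2)
E
```

```text
[ 579.9 -277.7   45. ] [ 446.  -285.6   45. ] 3.3643969916590013
[ 586.8 -373.1   45. ] [ 452.7 -389.4   45. ] 6.952498770594418
mark [ 460.  -339.5   79. ] [ 442.4 -342.7   79. ]
bar top scene [ 478.9 -343.9   79. ] [ 441.1 -335.6   79. ]
disc low edge scene [ 455.3 -342.1   51. ]
t 0.10 yaw 163.2 turn -0.349; now-axes [-541.3 -814.5    0.7]; after-turn [-230.5 -950.4   -0.4]; tilt 0.001 force [ 0.1  0.  -0.4] w 1.003 ff 0.0 j [-1.3  0.3 -0.1  1.5  0.   1.4 -0.1][ WARN:0@1.158] global loadsave.cpp:1063 imwrite_ Unsupported depth image for selected encoder is fallbacked to CV_8U.
```

View pics/knob.png

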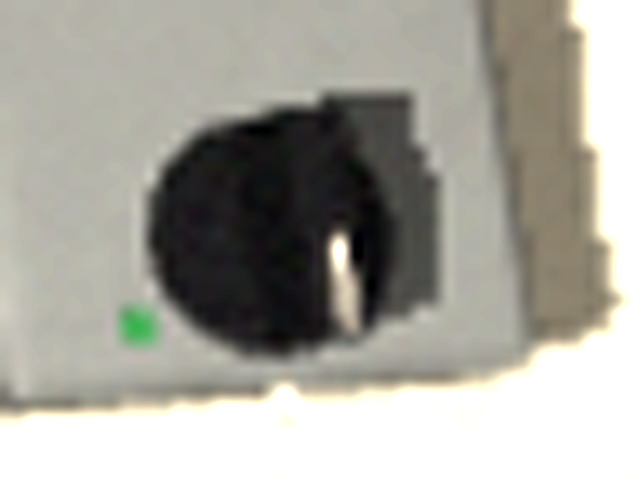

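Request:
step_hand(rows=[[0, 0, 0, -0.12], [0, 0, 0, -0.12], [0, 0, 0, -0.11]])

```text
time: 0.4
eef_pos: [180.3, 598.2, 230.8]
eef_rot: [-0.031, 1.0, -0.0, -0.0]
force: [0.3, 0.1, -0.4]
grip_width: 1.002
finger_force: 0.0
```

```bash
python3 -c "
from h import *
go(500,150,231,183.2)"
```

```text
t 0.40 yaw -176.4 turn 0.006; now-axes [-2.912e+02 -4.672e+02  1.000e-01]; after-turn [-2.942e+02 -4.654e+02 -2.000e-01]; tilt 0.001 force [ 0.3  0.1 -0.4] w 1.002 ff 0.0 j [-1.26  0.33 -0.11  1.46  0.04  1.35  0.26]
```

The enlarged knob shows the disc centre at about (272,232), which is top-view pixel (484.4,293.4). The white mark runs from mid-bar to the near end and the bar lies along the lamp's x. That puts the knob axis at about (463,-339.5) and the bar yaw near 4.3°.

Request:
step_hand(rows=[[-24, -39, 0, 0], [-24, -39, 0, 0], [-24, -39, 0, 0], [-24, -39, 0, 0], [-24, -39, 0, 0], [-24, -39, 0, 0], [-24, -39, 0, 0], [-24, -39, 0, 0], [-24, -39, 0, 0], [-24, -39, 0, 0], [-24, -39, 0, 0], [-24, -39, 0, 0]], jaw=0.6, grip_force=60)

```text
time: 1.6
eef_pos: [495.3, 145.9, 231.2]
eef_rot: [-0.029, 1.0, 0.0, -0.0]
force: [0.5, 1.3, -0.1]
grip_width: 0.597
finger_force: 0.0
```

```bash
python3 -c "
from h import *
go(463,-339.5,231,184.3)"
```

```text
t 1.60 yaw -176.7 turn -0.018; now-axes [ 6.000e+01 -4.827e+02  2.000e-01]; after-turn [ 6.860e+01 -4.816e+02  2.000e-01]; tilt 0.000 force [ 0.5  1.3 -0.1] w 0.597 ff 0.0 j [-0.66  0.09  0.31  1.76 -0.03  1.3   1.28]
```

Request:
step_hand(rows=[[6, -44, 0, -0.018], [6, -44, 0, 0], [6, -44, 0, 0], [6, -44, 0, 0], [6, -44, 0, 0], [6, -44, 0, 0], [6, -44, 0, 0], [6, -44, 0, 0], [6, -44, 0, 0], [6, -44, 0, 0], [6, -44, 0, 0]])

```text
time: 2.7
eef_pos: [464.1, -341.4, 231.2]
eef_rot: [-0.038, 0.999, 0.0, 0.0]
force: [1.4, -0.7, 0.5]
grip_width: 0.598
finger_force: 0.0
```

```bash
python3 -c "
from h import *
go(463,-339.5,56,184.3)"
```

```text
t 2.70 yaw -175.7 turn 0.001; now-axes [  1.    1.9 175.2]; after-turn [  1.    1.9 175.2]; tilt 0.000 force [ 1.4 -0.7  0.5] w 0.598 ff 0.0 j [-0.07  0.26  0.75  1.63 -0.19  1.32  2.36]
```

Request:
step_hand(rows=[[1, 2, 35, 0], [0, 0, 35, 0], [0, 0, 35, 0], [0, 0, 35, 0], [0, 0, 20, 0], [0, 0, 15, 0], [0, 0, 0, 0]])

```text
time: 3.4
eef_pos: [462.3, -337.3, 54.5]
eef_rot: [-0.038, 0.999, 0.001, -0.001]
force: [0.4, -0.2, -0.8]
grip_width: 0.6
finger_force: 0.0
```

```bash
python3 -c "
from h import *
go(463,-339.5,56,184.3)
cv2.imwrite('pics/k1.png',np.hstack([cv2.resize(manip.get_image('scene')[125:215,170:290,::-1],(400,300)),cv2.resize(manip.get_image('top')[240:330,430:550,::-1],(400,300))]))"
```

```text
t 3.40 yaw -175.7 turn 0.000; now-axes [-0.5 -2.3 -1.5]; after-turn [-0.6 -2.3 -1.5]; tilt 0.003 force [ 0.4 -0.2 -0.8] w 0.600 ff 0.0 j [ 0.    0.45  0.68  1.82 -0.33  0.99  2.46]
```

View pics/k1.png

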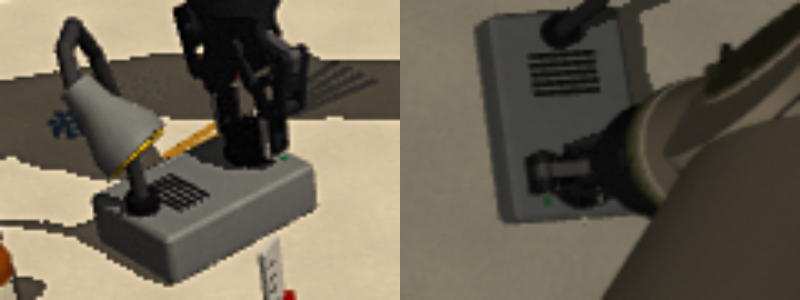

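The fingers straddle the knob bar: scene crop (245,140), with the green dot beside it at (285,158). I'll close on it now.

Request:
step_hand(rows=[[0, -2, -2, 0], [0, 0, 0, 0], [0, 0, 0, 0], [0, 0, 0, 0], [0, 0, 0, 0], [0, 0, 0, 0], [0, 0, 0, 0], [0, 0, 0, 0]], jaw=0, grip_force=40)

```text
time: 4.3
eef_pos: [464.0, -340.7, 59.4]
eef_rot: [-0.038, 0.999, -0.001, 0.001]
force: [-0.4, -0.1, 6.1]
grip_width: 0.133
finger_force: 41.9
```

```bash
python3 -c "
from h import *
go(463,-339.5,56,184.3)"
```

```text
t 4.30 yaw -175.7 turn 0.000; now-axes [0.9 1.3 3.4]; after-turn [0.9 1.3 3.4]; tilt 0.002 force [-0.4 -0.1  6.1] w 0.133 ff 41.9 j [ 0.    0.45  0.68  1.81 -0.33  0.99  2.46]
```

Request:
step_hand(rows=[[0, 0, 0, 0.1], [0, 0, 0, 0.1], [0, 0, 0, 0.1], [0, 0, 0, 0.1], [0, 0, 0, 0.1], [0, 0, 0, 0.1], [0, 0, 0, 0.1], [0, 0, 0, 0.1], [0, 0, 0, 0.1], [0, 0, 0, 0.1], [0, 0, 0, 0.08], [0, 0, 0, 0]])

```text
time: 5.5
eef_pos: [463.6, -341.5, 59.4]
eef_rot: [0.482, 0.876, -0.001, 0.001]
force: [-2.3, -3.4, 7.2]
grip_width: 0.128
finger_force: 51.9
```

```bash
python3 -c "
from h import *
go(463,-339.5,56,184.3);print(manip.observe()['wrist_torque'])"
```

```text
t 5.50 yaw 122.3 turn -1.082; now-axes [2.  0.5 3.4]; after-turn [0.5 2.  3.4]; tilt 0.003 force [-2.3 -3.4  7.2] w 0.128 ff 51.9 j [-0.17  0.54  0.92  1.82 -0.49  1.03  1.5 ]
[-0.83638988  0.51179956  0.99527768]
```

Request:
step_hand(rows=[[0, 0, 0, -0.03], [0, 0, 0, 0], [0, 0, 0, 0], [0, 0, 0, 0], [0, 0, 0, 0], [0, 0, -20, 0], [0, 0, -35, 0], [0, 0, -40, 0], [0, 0, -40, 0], [0, 0, -40, 0]], jaw=0.5)

```text
time: 6.5
eef_pos: [463.1, -339.9, 234.8]
eef_rot: [0.469, 0.883, 0.0, -0.0]
force: [0.5, 0.2, -0.6]
grip_width: 0.496
finger_force: 0.0
```

```bash
python3 -c "
from h import *
go(497,150,230,171.3)
I=manip.get_image('scene');cv2.imwrite('pics/k2.png',cv2.resize(I[115:215,160:300,::-1],(700,500),interpolation=cv2.INTER_CUBIC))"
```

```text
t 6.50 yaw 124.1 turn -0.823; now-axes [386.5 302.9   5. ]; after-turn [ 40.6 489.4   4.8]; tilt 0.000 force [ 0.5  0.2 -0.6] w 0.496 ff 0.0 j [-0.29  0.34  1.05  1.64 -0.3   1.34  1.4 ]
```

View pics/k2.png

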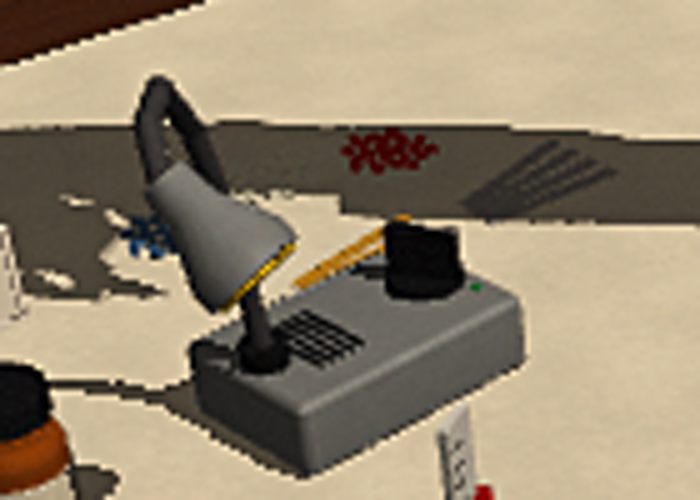

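The bar's near end now appears to face the green dot. I'll confirm it from the top view once the arm is clear.

Request:
step_hand(rows=[[0, 0, 0, -0.14], [0, 0, 0, -0.14], [0, 0, 0, -0.14], [0, 0, 0, -0.14], [0, 0, 0, -0.14], [0, 0, 0, -0.12]])

```text
time: 7.15
eef_pos: [463.3, -339.9, 233.0]
eef_rot: [0.075, 0.997, 0.0, -0.0]
force: [0.3, 0.7, -0.4]
grip_width: 0.503
finger_force: 0.0
```

Request:
step_hand(rows=[[4, 44, 0, 0], [4, 44, 0, 0], [4, 44, 0, 0], [4, 44, 0, 0], [4, 44, 0, 0], [4, 44, 0, 0], [4, 44, 0, 0], [4, 44, 0, 0], [4, 44, 0, 0], [4, 44, 0, 0], [4, 44, 0, 0], [0, 0, 0, 0]])

```text
time: 8.35
eef_pos: [493.5, 151.7, 232.5]
eef_rot: [0.073, 0.997, 0.0, -0.001]
force: [-0.6, -0.5, 0.4]
grip_width: 0.498
finger_force: 0.0
```

```bash
python3 - <<'E'
from h import *
lens=np.array([581,264.5]);u=np.array([-96.3,14.8]);u/=np.linalg.norm(u);print(lens+u*80,u)
go(*(lens+u*80),100,171.3)
T=manip.get_image("top")[:,:,::-1]
c=cv2.resize(T[276:312,464:512],(400,300),interpolation=cv2.INTER_CUBIC);cv2.imwrite("pics/k3.png",cv2.convertScaleAbs(c,alpha=2.5))
E
```

```text
[501.92836666 276.65223441] [-0.98839542  0.15190293]
t 8.35 yaw 171.6 turn 0.006; now-axes [  9.7 124.7 132.6]; after-turn [ 10.6 124.8 132.5]; tilt 0.001 force [-0.6 -0.5  0.4] w 0.498 ff 0.0 j [-0.85  0.08  0.5   1.77 -0.04  1.3   1.08]
```

View pics/k3.png

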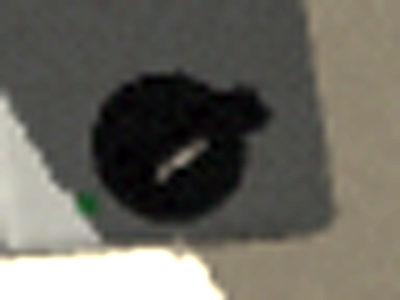

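The white mark now points at the green dot (87,203 in the crop), so the lamp is on. Next is the loupe.

Request:
step_hand(rows=[[2, 32, 0, 0.006], [3, 31, 0, 0], [3, 31, 0, 0], [3, 31, 0, 0], [0, 0, 45, 0], [0, 0, 45, 0], [0, 0, 45, 0], [0, 0, 45, 0], [0, 0, 0, 0], [0, 0, 0, 0]])

```text
time: 9.4
eef_pos: [504.1, 269.1, 54.2]
eef_rot: [0.081, 0.997, -0.0, -0.0]
force: [0.3, 0.0, 1.3]
grip_width: 0.501
finger_force: 0.0
```

```bash
python3 -c "
from h import *
go(502,276.6,3,171.3)
I=manip.get_image('scene');cv2.imwrite('pics/l1.png',cv2.resize(I[250:350,340:480,::-1],(700,500),interpolation=cv2.INTER_CUBIC))"
```

```text
t 9.40 yaw 170.7 turn -0.010; now-axes [ 3.3  7.1 51.2]; after-turn [ 3.2  7.1 51.2]; tilt 0.001 force [0.3 0.  1.3] w 0.501 ff 0.0 j [-0.9   0.4   0.4   1.81 -0.18  0.97  0.98]
```

View pics/l1.png

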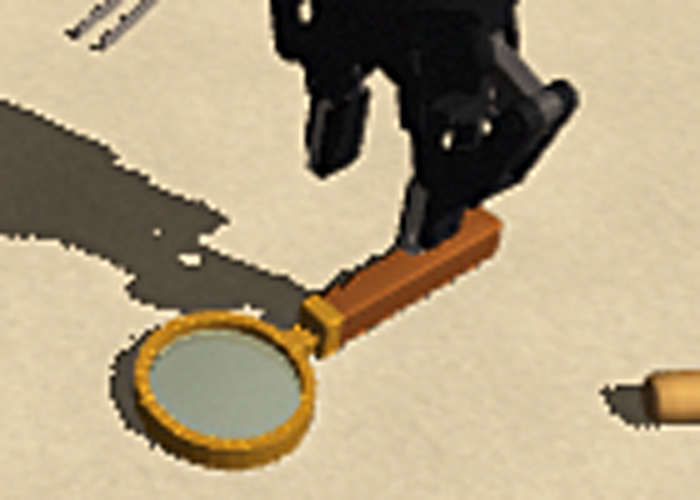

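The gripper is 54 mm up and straddles the handle line. It needs about 7 mm more toward +tool y before I lower it.

Request:
step_hand(rows=[[3, 7, 0, -0.01], [0, 0, 15, 0], [0, 0, 15, 0], [0, 0, 12, 0], [0, 0, 6, 0], [0, 0, 0, 0]])

```text
time: 10.05
eef_pos: [501.0, 276.9, 4.0]
eef_rot: [0.075, 0.997, -0.001, -0.001]
force: [-0.9, -0.3, -0.6]
grip_width: 0.501
finger_force: 0.0
```

```bash
python3 -c "
from h import *
go(502,276.6,3,171.3)"
```

```text
t 10.05 yaw 171.3 turn 0.001; now-axes [-1.  -0.2  1. ]; after-turn [-1.  -0.2  1. ]; tilt 0.002 force [-0.9 -0.3 -0.6] w 0.501 ff 0.0 j [-0.89  0.47  0.38  1.83 -0.22  0.88  1.  ]
```

Request:
step_hand(rows=[[0, 0, 0, 0], [0, 0, 0, 0], [0, 0, 0, 0], [0, 0, 0, 0], [0, 0, 0, 0], [0, 0, 0, 0], [0, 0, 0, 0], [0, 0, 0, 0]], jaw=0, grip_force=70)

```text
time: 10.85
eef_pos: [502.2, 277.8, 6.0]
eef_rot: [0.075, 0.997, 0.0, 0.0]
force: [-0.9, -2.4, 6.0]
grip_width: 0.162
finger_force: 69.5
```

```bash
python3 -c "
from h import *
go(502,276.6,3,171.3)"
```

```text
t 10.85 yaw 171.4 turn 0.001; now-axes [ 0.  -1.2  3. ]; after-turn [ 0.  -1.2  3. ]; tilt 0.001 force [-0.9 -2.4  6. ] w 0.162 ff 69.5 j [-0.89  0.47  0.38  1.83 -0.22  0.88  1.  ]
```

Request:
step_hand(rows=[[0, 0, -10, 0], [0, 0, -20, 0], [0, 0, -30, 0], [0, 0, -35, 0], [0, 0, -35, 0], [0, 0, -35, 0], [0, 0, 0, 0]])

```text
time: 11.55
eef_pos: [503.8, 278.7, 175.8]
eef_rot: [0.075, 0.997, 0.003, 0.003]
force: [0.1, 0.2, -1.1]
grip_width: 0.165
finger_force: 68.7
```

```bash
python3 -c "
from h import *
go(482,45.7,170,171.3)"
```

```text
t 11.55 yaw 171.3 turn 0.001; now-axes [ -13.5 -233.7    4.5]; after-turn [ -13.7 -233.6    5.8]; tilt 0.008 force [ 0.1  0.2 -1.1] w 0.165 ff 68.7 j [-0.95  0.26  0.43  1.7  -0.12  1.2   0.93]
```

Request:
step_hand(rows=[[-1, -15, 0, 0], [-1, -25, 0, 0], [-2, -30, 0, 0], [-2, -30, 0, 0], [-2, -30, 0, 0], [-2, -30, 0, 0], [-2, -30, 0, 0], [-2, -24, 0, 0], [0, -15, 0, 0], [0, -5, 0, 0], [0, 0, 0, 0], [0, 0, 0, 0]])

```text
time: 12.75
eef_pos: [480.3, 45.3, 170.1]
eef_rot: [0.075, 0.997, 0.0, -0.0]
force: [0.8, 0.5, -1.8]
grip_width: 0.164
finger_force: 68.6
```

```bash
python3 - <<'E'
from h import *
go(482,45.7,135,171.3)
S=manip.get_image('scene')[:,:,::-1];T=manip.get_image('top')[:,:,::-1]
cv2.imwrite('pics/s5.png',S);cv2.imwrite('pics/t5.png',T)
a=cv2.resize(S[165:285,230:390],(400,300),interpolation=cv2.INTER_CUBIC);b=cv2.resize(T[190:280,290:410],(400,300),interpolation=cv2.INTER_CUBIC)
cv2.imwrite('pics/h5.png',np.hstack([a,b]))
E
```

```text
t 12.75 yaw 171.4 turn 0.003; now-axes [-1.6  0.7 35.1]; after-turn [-1.6  0.7 35.1]; tilt 0.000 force [ 0.8  0.5 -1.8] w 0.164 ff 68.6 j [-0.74  0.05  0.58  1.93 -0.03  1.16  1.27]
```

View pics/h5.png

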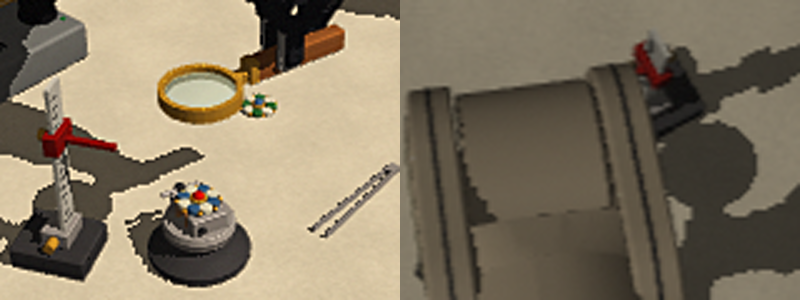

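The scene crop shows the loupe held level at (200,95), the pointer tip at (115,147), the boss at (200,197), and the rest undisturbed. The arm hides the lens in the top view. I'll refine the pointer's height from the blade line in the first pictures, and check the loupe with the scene camera.

```bash
python3 - <<'E'
from h import *
np.set_printoptions(precision=2,suppress=True)
B={"scene":np.array([.6,1.1,0]),"top":np.array([-.6,-1.1,0])} # half of the measured disagreement each
def line(n,f,box):
    x,y,w,h=box;I=cv2.imread(f)[y:y+h,x:x+w].astype(float)
    M=np.clip(I[:,:,2]-1.3*np.maximum(I[:,:,0],I[:,:,1])-15,0,None)
    out=[]
    for c in range(w):
        if M[:,c].sum()>20: out.append((x+c,y+(M[:,c]*np.arange(h)).sum()/M[:,c].sum()))
    return np.array(out)
L={}
for n,b in(("scene",(262,215,18,14)),("top",(344,210,13,13))):
    p=line(n,f"pics/{n}0.png",b);k=np.polyfit(p[:,0],p[:,1],1);print(n,p[[0,-1]],k,np.std(p[:,1]-np.polyval(k,p[:,0])))
    e=[(c,np.polyval(k,c)) for c in p[[0,-1],0]];o,v1=ray(n,e[0]);_,v2=ray(n,e[1])
    nn=np.cross(v1,v2);nn/=np.linalg.norm(nn);L[n]=(nn,o+B[n])
d=np.cross(L["scene"][0],L["top"][0]);d/=np.linalg.norm(d)
A=np.array([L["scene"][0],L["top"][0]]);r=[a@o for a,o in L.values()]
boss=np.array([561.8,33.5])
p=np.linalg.lstsq(np.r_[A,[d]],np.r_[r,d@[621,0,131]],rcond=None)[0]
print("blade dir",d,"point",p,"dist boss",np.hypot(*(p[:2]-boss)))
# level-blade alternative: horizontal plane heights where both lines' tips agree
for z in(126,128,130,132,134):
    # tip at 65 from boss, along level blade as seen by top camera
    q=[plane("top",(x,y),z)+B["top"] for x,y in((347,218.7),(355,215.1))]
    # scene line points at z
    s=[plane("scene",(x,y),z)+B["scene"] for x,y in((276,223.6),)]
    u=q[1]-q[0];u/=np.linalg.norm(u);w=s[0]-q[0];print(z,q[0],u,"along %.1f across %.1f"%(w@u,(u[0]*w[1]-u[1]*w[0])))
# loupe now
I=cv2.imread("pics/s5.png");x,y,w,h=290,185,42,35
H=cv2.cvtColor(I[y:y+h,x:x+w],cv2.COLOR_BGR2HSV);M=cv2.inRange(H,np.array((10,140,60)),np.array((30,255,255)))
c=max(cv2.findContours(M,cv2.RETR_EXTERNAL,cv2.CHAIN_APPROX_NONE)[0],key=cv2.contourArea);c=(c[:,0]+[x,y])
G=cv2.inRange(H,np.array((30,8,60)),np.array((100,110,255)))
g=max(cv2.findContours(G,cv2.RETR_EXTERNAL,cv2.CHAIN_APPROX_NONE)[0],key=cv2.contourArea)[:,0]+[x,y]
E=cv2.fitEllipse(g.astype(np.float32));print("glass",E)
lens=np.array([480.3,45.3])+79.8*np.array([.9885,-.1515]);print("expected lens",lens)
for z in(165,168,171,174,177):print(z,plane("scene",E[0],z)+B["scene"])
E
```

```text
scene [[262.   220.63]
 [276.   223.04]] [  0.18 174.29] 0.09651268302378148
top [[347.   218.31]
 [356.   213.74]] [ -0.53 402.98] 0.12078078024265637
blade dir [-0.5   0.87  0.01] point [621.57   0.31 133.04] dist boss 68.37052756411488
126 [623.61  -1.31 126.  ] [ 0.44 -0.9   0.  ] along 0.4 across -8.4
128 [623.09  -1.19 128.  ] [ 0.44 -0.9   0.  ] along -0.6 across -5.5
130 [622.57  -1.07 130.  ] [ 0.44 -0.9   0.  ] along -1.5 across -2.7
132 [622.05  -0.95 132.  ] [ 0.44 -0.9   0.  ] along -2.4 across 0.1
134 [621.53  -0.82 134.  ] [ 0.44 -0.9   0.  ] along -3.4 across 2.9
glass ((309.7427062988281, 201.21849060058594), (11.480355262756348, 25.695276260375977), 89.27154541015625)
expected lens [559.18  33.21]
165 [550.4   25.13 165.  ]
168 [553.41  28.49 168.  ]
171 [556.42  31.85 171.  ]
174 [559.43  35.21 174.  ]
177 [562.44  38.57 177.  ]
```

The blade comes out level at z ≈ 132.5, with its tip about 68 mm from the boss and the rule at 114 mm, so it fits the given sizes. The scene camera puts the lens where the grasp predicts and it looks level. I'll move +2.7 mm in x and 37.8 mm down.

Request:
step_hand(rows=[[-3, 0.5, 8, 0], [0, 0, 10, 0], [0, 0, 10, 0], [0, 0, 7, 0], [0, 0, 3, 0], [0, 0, 0, 0], [0, 0, 0, 0], [0, 0, 0, 0], [0, 0, 0, 0], [0, 0, 0, 0]])

```text
time: 13.85
eef_pos: [483.6, 44.3, 132.5]
eef_rot: [0.075, 0.997, 0.0, 0.0]
force: [0.4, -0.2, -1.8]
grip_width: 0.163
finger_force: 68.6
```

```bash
python3 -c "
from h import *
go(482.9,45.5,132.2,171.3)
I=manip.get_image('scene')[:,:,::-1];cv2.imwrite('pics/s6.png',I);cv2.imwrite('pics/h6.png',cv2.resize(I[185:275,240:360],(800,600),interpolation=cv2.INTER_CUBIC))"
```

```text
t 13.85 yaw 171.4 turn 0.001; now-axes [0.8 1.1 0.3]; after-turn [0.8 1.1 0.3]; tilt 0.001 force [ 0.4 -0.2 -1.8] w 0.163 ff 68.6 j [-0.73  0.11  0.58  1.97 -0.07  1.08  1.3 ]
```

View pics/h6.png

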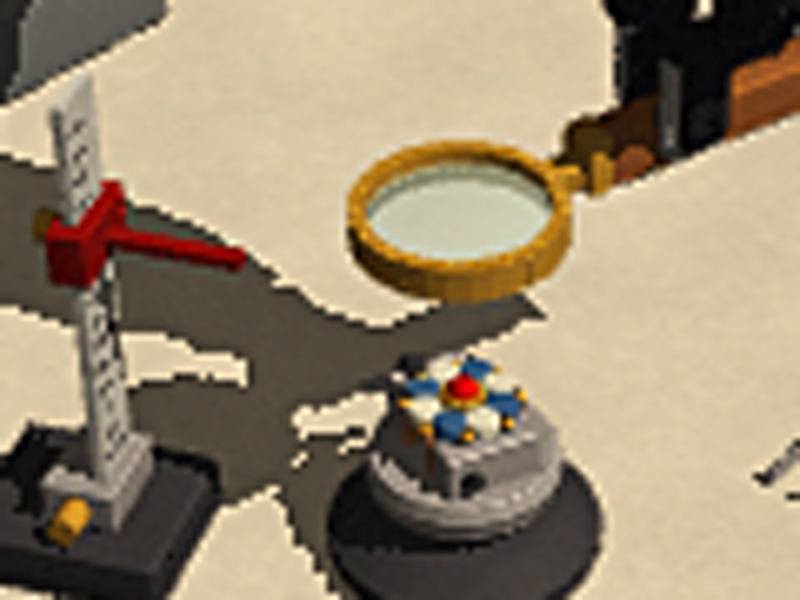

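The loupe hangs level over the boss: bezel silhouette centre (460.5,222) in the crop, about (309.1,218.3) in the picture. The pointer tip is at (243,260) and the heart at (463,388). One numeric check next.

```bash
python3 - <<'E'
from h import *
B=np.array([.6,1.1,0])
I=cv2.imread("pics/s6.png");x,y,w,h=288,200,39,36
H=cv2.cvtColor(I[y:y+h,x:x+w],cv2.COLOR_BGR2HSV);M=cv2.inRange(H,np.array((12,150,60)),np.array((30,255,255)))
c=max(cv2.findContours(M,cv2.RETR_EXTERNAL,cv2.CHAIN_APPROX_NONE)[0],key=cv2.contourArea)[:,0]+[x,y]
print("bbox",c.min(0),c.max(0),(c.min(0)+c.max(0))/2)
L=np.r_[483.6,44.3,132.5]+[79.8*.9885,-79.8*.1515,0];print("lens by grasp",L)
t=np.linspace(0,6.283,60);C=lambda X:np.array([proj("scene",X-B+[34*np.cos(a),34*np.sin(a),dz]) for a in t for dz in(-6,6)])
for X in(L,np.r_[561.8,33.5,132.5]):q=C(X);print("silhouette should be",q.min(0),q.max(0),(q.min(0)+q.max(0))/2)
go(482.9,45.3,132.5,171.3)
E
```

```text
bbox [292 206] [326 229] [309.  217.5]
lens by grasp [562.4823  32.2103 132.5   ]
silhouette should be [291.13406818 206.35387041] [324.61264847 230.66712022] [307.87335833 218.51049532]
silhouette should be [291.80312036 206.48045392] [325.29623704 230.81027765] [308.5496787  218.64536579]
t 13.90 yaw 171.4 turn 0.001; now-axes [ 0.8  0.9 -0. ]; after-turn [ 0.8  0.9 -0. ]; tilt 0.000 force [-0.1 -0.  -1.9] w 0.168 ff 68.6 j [-0.73  0.11  0.58  1.97 -0.07  1.08  1.3 ]
```

Request:
step_hand(rows=[[0.5, 0.5, 0, 0], [0, 0, 0, 0], [0, 0, 0, 0], [0, 0, 0, 0], [0, 0, 0, 0], [0, 0, 0, 0], [0, 0, 0, 0], [0, 0, 0, 0], [0, 0, 0, 0], [0, 0, 0, 0]])

```text
time: 14.9
eef_pos: [483.0, 44.8, 132.3]
eef_rot: [0.075, 0.997, 0.0, -0.0]
force: [-0.3, -0.1, -1.1]
grip_width: 0.165
finger_force: 68.6
```

```bash
python3 -c "
from h import *
go(482.9,45.3,132.5,171.3);print(np.abs(manip.observe()['dq']).max());print(manip.job_done())"
```

```text
t 14.90 yaw 171.4 turn 0.001; now-axes [ 0.2  0.5 -0.2]; after-turn [ 0.2  0.5 -0.2]; tilt 0.000 force [-0.3 -0.1 -1.1] w 0.165 ff 68.6 j [-0.73  0.11  0.58  1.97 -0.07  1.08  1.3 ]
0.001259146657973405
the job is handed in; nothing more can be done
None
```

The job is handed in at 14.9 s: the lamp was switched on first, and the gripper alone now holds the loupe level and still, within about 1–2 mm of centre over the boss by my measurements, with its lens at about 132 mm against a measured pointer height of 132.5 mm.

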